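# Fetch the thumb nut from under the microscope riser

## Task

A dark steel thumb nut has rolled under the clear riser at the microscope bench: hold the flat hook probe by its handle, reach in under the amber shield, sweep the hook in behind the nut and drag it along the bench out in front of the riser, without touching the nut with the fingers while it is still under there. Lay the probe down flat on the bench clear of the riser, then pick the nut up and set it down flat, boss up, in the empty compartment of the parts tray without dropping it. Do not knock the riser or its shield, and leave everything else where it is.

Things in the scene. Friction and masses are not known exactly. Their poses are not given: they have to be found in the camera images.
- riser: Fixed clear plastic bench riser, 250 mm wide, 220 mm deep, open only at its front; the dropped nut is under it, 85 to 105 mm in. Origin: middle of the front edge at bench height; x points in underneath, y along the front edge, z up. Inner faces: sides y = +-119 mm, back x = 214 mm; 50 mm clear below the 6 mm top board. A white lamp supply stands on its rear (x 140 to 216 mm, top at z 132 mm).
- shield_edge (a point): Middle of the top edge of the riser's amber see-through shield (200 mm wide, 70 mm long), with the riser's axes. The shield hangs out over the riser's front, leaning 40 degrees from vertical: from x 0, z 88 mm up to x -45 mm, z 142 mm in the riser's frame. A gripper pointing straight down cannot come near the opening; one tilted 40 degrees can.
- probe_grip (a point): Grip point of the loose flat hook probe (120 g): 45 mm along its 80 mm handle, 42 mm above its underside. Axes are the probe's: x along the shank to the hook, z up (square to the plate), y left. Handle: black bar, 12 mm thick along y, 20 mm wide, leaning back 40 degrees from vertical, along (-0.643, 0, 0.766). Its foot is 29 mm ahead (+x) of this point.
- probe_heel (a point): Foot of the probe's handle, on the plate's underside; probe's axes. From here the steel plate, 6 mm thick: a 44 mm wide pad, x -50 to 20 mm; a 14 mm wide shank along y = 0 to x 147 mm; at its end the hook, x 135 to 147 mm, from y +7 to -48 mm (to the -y side only), whose 6 mm wide lip at y -42 to -48 mm comes back to x 120 mm.
- probe_pocket (a point): Middle of the inner face of the probe's hook, half-way up the plate: 135 mm ahead (+x) of the handle's foot and 24.5 mm to the -y side. Probe's axes. The pocket between shank and lip is 35 mm wide. A nut lying in it against the hook has its axis 13 mm on the -x side of this point.
- nut_center (a point): The dropped thumb nut: loose, dark steel, 50 g, knurled disc 26 mm across and 12 mm high with a 16 mm boss up to 17 mm. The point is on its axis, half-way up (8.5 mm above its underside). z is its axis, boss up. It is the one that lies under the riser at the start.
- tray: Fixed bare aluminium parts tray on the bench, 256 x 88 mm, walls 4 mm thick and 18 mm high. Origin: middle of its underside; x along the row of three square compartments, each 80 x 80 mm inside, centres at x -84, 0 and +84 mm. Inner floor 4 mm above the bench, top of walls 18 mm.
- spot: Thin flat paper disc, 40 mm across, on the floor of the tray's empty compartment (within a few mm of its middle); its position is the middle of the disc, 4 mm above the bench, its axes are those of the tray. The other two compartments each hold a spare nut.
- spare_a_center (a point): A spare thumb nut like the dropped one, in a compartment of the tray; point half-way up on its axis. Leave alone.
- spare_b_center (a point): The other spare thumb nut in the tray; point half-way up on its axis. Leave alone.
- plug: Loose black rubber plug, 16 mm across, 14 mm high, under the riser on its -y side. Origin under its centre. Leave alone.
- oil: Small amber oil bottle, 28 mm across, 65 mm high, beside the riser's front. Origin under its centre. Leave alone.
- dish: Shallow open glass dish, 90 mm across, 16 mm high. Origin under its centre. Leave alone.
- canister: Black objective canister, 42 mm across, 60 mm high, behind the riser. Origin under its centre. Leave alone.
- slips: White cover-slip box 60 x 45 x 18 mm. Origin under its centre. Leave alone.
There are look-alikes about, which are no part of the job. Leave any blue or green look-alike of the part that bears probe_grip alone.

How it is judged:
On the way, in this order (a step that is already met when the one before it is completed fails the run):
1. the nut lies in the probe's hook, still under the riser: the hook is behind it (x of nut_center in the frame of riser above 0.04 m and x of nut_center in the frame of probe_pocket between -0.04 and -0.009 m and y of nut_center in the frame of probe_pocket between -0.02 and 0.02 m and z of nut_center in the frame of probe_pocket between -0.02 and 0.02 m), for 0.1 s.
2. the nut has been dragged along the bench to the open, at least 30 mm in front of the riser's front edge (x of nut_center in the frame of riser below -0.03 m and height (world z) of nut_center below 0.02 m), for 0.1 s.
At the end, for the whole second after the job is handed in: The dropped nut lies flat (within 9 degrees), boss up and still, on the floor of the tray's empty compartment (anywhere in it); the probe lies flat on the bench (within 6 degrees) with its hook's inner face and its handle at least 12 mm in front of the line of the riser's front edge (x of nut_center in the frame of spot between -0.034 and 0.034 m and y of nut_center in the frame of spot between -0.034 and 0.034 m and height (world z) of nut_center below 0.018 m and angle between nut_center's own z axis and vertical below 0.15 rad and linear speed of nut below 0.02 m/s and height (world z) of probe_pocket below 0.012 m and angle between probe_grip's own z axis and vertical below 0.1 rad and x of each of probe_pocket, probe_grip in the frame of riser below -0.012 m); the robot touches nothing.
It fails at once if the fingers touch the nut while it is still under the riser (x of nut_center in the frame of riser above 0 m and contact force between the fingers and nut above 0.2 N).
It fails at once if the robot or the probe knocks the riser or its shield (over 20 N) (contact force between any of the arm, the fingers, probe and riser above 20 N).
It fails at once if the nut is dropped: in the air (over 25 mm up) with no finger holding it (height (world z) of nut_center above 0.0335 m and contact force between the fingers and nut below 0.05 N).
It fails at once if a bystander (spare nuts, plug, bottle, dish, canister, cover-slip box) moved more than 25 mm (distance of any of spare_a_center, spare_b_center, plug, oil, dish, canister, slips from where it was at the start of the episode above 0.025 m).
It also fails if it takes over 66 s, if anything falls off the work surface, if the arm or the gripper's body presses on something with over 40 N, if the wrist force passes 120 N, or if a joint passes its speed limit or range.

## Robot

A 6-joint arm with a two-finger parallel gripper is mounted at the origin on the work surface. World frame = base frame: x ahead of the robot, y to its left, z up, the work surface at z = 0. Lengths are in m, angles in rad, forces in N, time in s.
With the tool pointing down it reaches from about 0.375 to 0.975 m from the base axis. Payload 3.8 kg.
Tool frame: the origin (TCP) lies midway between the tips of the shut fingers; the grasp point (between the pads) lies 19 mm behind it (bot.grip_point_offset is the z of the grasp point in the tool frame, in m); z points along the fingers, y is the line along which they close (so a half turn about z gives the same grasp; the last joint's range is limited). The gripper opens to 85 mm and grips with 20 to 120 N. Pads are 22 mm wide; open, the fingers measure 114 mm over their backs; the gripper's body (76 mm by 85 mm) begins 54 mm behind the grasp point. The pads swing forward as they close: fully open they stand 13 mm farther back than shut.
Start: joints at [-1.276, 0.264, 1.604, -0, 1.274, -0.037], TCP at [0.22, -0.638, 0.231] pointing down, gripper open.
Joint ranges: [-2.63, 2.63], [-0.94, 2.18], [0.31, 2.57], [-1.31, 4.45], [0, 2.66], [-2.55, 2.55]. Speed limits (rad/s): [2.57, 2.57, 3.14, 3.14, 3.14, 3.14].

## Interface

Orientations are given as a rotation vector (axis times angle).
In Python, from workcell import sensors, optics, order, bot gives the robot as it stands.
- The arm moves only by the tool play_rows, never from a script. Its argument "commands" is a list of rows, each a list of 6 numbers: the shift along the tool's x, y, z in cm, then the turn, a rotation vector about the tool's x, y, z in rad. In form: [[dx, dy, dz, wx, wy, wz], ...]. A call has 1 to 5 rows; each row shifts and turns the commanded pose from where the row before left it, along the tool's axes as they then stand; what a row does not reach is not made up. A row lasts 1/12 s, in which the tool goes at most 41.7 mm and 7.16 degrees, less where a joint would pass 70% of its speed; a pose out of reach is approached as far as the arm can. A call with a gripper value outside its range is refused whole. "grip" is the closure, from 0 (fully open) to 1 (shut), set as the call begins (left out, the last holds). The fingers move at their own pace and stop on an object; "force" is the grip in N (left out, the last holds). Time passes only in rows, so rows that do not move let the fingers close. It gives the time, the measured TCP pose, the force, the opening and the grip force at its end, in the units of the state.
- sensors.read_state(): the state, without advancing time (a new reading comes with each control period).
- optics.read_camera(name): name is "scene" or "top"; returns the picture (400x640x3 uint8, red, green, blue); there is no depth.
- optics.camera_info(name): a dict with "mtx" (3x3 intrinsics, pixels), "R" (3x3) and "t" (3): a world point X has camera coordinates R X + t. Camera axes: x right, y down, z forward; pixel columns grow to the right and rows downward; lengths in m; the calibration is good to about 2 mm. A picture is of the moment at which its call begins. camera_info takes no time and is no camera call.
- order.finish_job(): hands the job in; it is judged then, once.
The state is a dict: "time": time; "q": joint angles; "joint_vel": joint speeds; "joint_torque": joint torques, N m; "tool_pos": TCP position; "tcp_rot": TCP orientation; "wrist_force": force on the tool from outside, world axes, zero at the start; "torque": the same for the moment, N m; "width": opening from 0.0 (shut) to 1.0 (fully open); "grip_force": force on a finger pad.
Only numpy, scipy, OpenCV 4.12 (cv2) and the standard library are available. Lean on these libraries where they do the work, as an engineer would, in place of code of your own. Each camera call takes 0.05 s, during which the arm holds its last target. There are 200 camera calls.

## Working session

There is one attempt and no reset: what is moved stays moved. The work goes in short steps, Python scripts to look and compute and a tool call to move; the robot and the scene stay as the last step left them, time stands still between calls to the robot, and variables do not carry over. Pictures are saved under pics/ and viewed, at most 10 in all, crops included, and the job is handed in when it is done.

Besides the shell and the picture viewer there is one more tool, called after ">>>" in YAML: its name, and indented under it one key for each argument. play_rows: Moves the arm, as the interface text tells. Its arguments: {"type":"object","properties":{"commands":{"type":"array","items":{"type":"array","items":{"type":"number"}}},"grip":{"type":"number"},"force":{"type":"number"}},"required":["commands"]}

```bash
mkdir -p pics
cat > h.py <<'E'
import numpy as np, cv2
from workcell import sensors, optics, order, bot
from scipy.spatial.transform import Rotation as Ro
def snap(n,f):
    im=optics.read_camera(n); cv2.imwrite('pics/'+f,cv2.cvtColor(im,cv2.COLOR_RGB2BGR)); return im
def ray(n,uv,z):
    c=optics.camera_info(n);K,R,t=[np.array(c[k]) for k in('mtx','R','t')]
    d=R.T@np.linalg.solve(K,[uv[0],uv[1],1]);o=-R.T@t
    return o+d*(z-o[2])/d[2]
def proj(n,X):
    c=optics.camera_info(n);p=np.array(c['mtx'])@(np.array(c['R'])@X+c['t']);return p[:2]/p[2]
E
python3 - <<'E'
from h import *
np.set_printoptions(precision=3,suppress=True)
for n in('top','scene'):
    snap(n,n+'0.png');c=optics.camera_info(n);R=np.array(c['R']);print(n,c['mtx'],-R.T@c['t'],R)
print(sensors.read_state(),bot.grip_point_offset)
E
```

```text
top [[457.602   0.    322.517]
 [  0.    457.602 193.575]
 [  0.      0.      1.   ]] [0.364 0.037 1.522] [[ 0.021 -1.    -0.011]
 [-0.996 -0.02  -0.092]
 [ 0.092  0.013 -0.996]]
scene [[400.802   0.    317.636]
 [  0.    400.802 199.035]
 [  0.      0.      1.   ]] [0.991 0.682 0.848] [[-0.798  0.602  0.018]
 [ 0.39   0.541 -0.745]
 [-0.459 -0.588 -0.667]]
{'time': 0.1, 'q': array([-1.276,  0.265,  1.605,  0.   ,  1.274, -0.037]), 'joint_vel': array([-0.   , -0.001, -0.003,  0.001,  0.   ,  0.   ]), 'joint_torque': array([ -0.   , -51.671, -36.859,  -0.   ,   0.006,  -0.   ]), 'tool_pos': array([ 0.22 , -0.638,  0.23 ]), 'tcp_rot': array([-3.096, -0.518,  0.   ]), 'wrist_force': array([ 0.346, -0.433, -0.443]), 'torque': array([ 0.023, -0.091, -0.033]), 'grip_force': 0.0, 'width': 1.0008051451107134} -0.0187
```

View pics/top0.png

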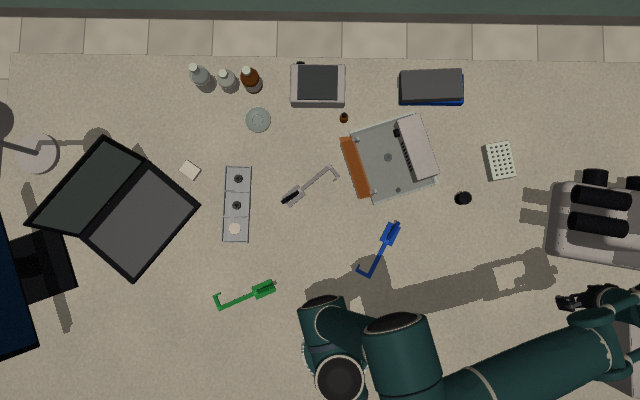

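View pics/scene0.png

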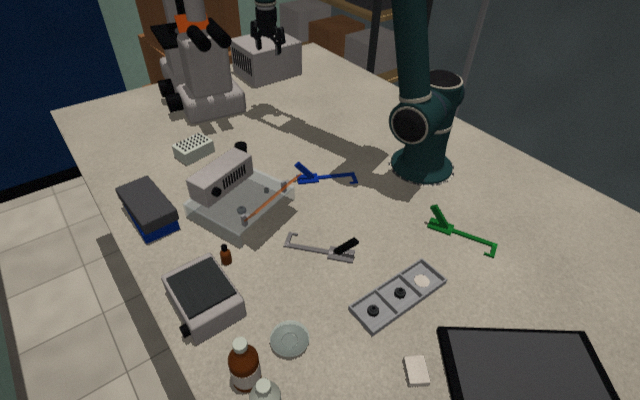

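The top view shows the riser at (340–440, 112–204) with its front to the left, the nut at about (388,157), the steel probe from (285,200) to (338,178), and the tray at (236,205) with the empty spot at (235,228). I'll zoom in on both views.

Run:
```python
import cv2
a=cv2.imread('pics/top0.png');b=cv2.imread('pics/scene0.png')
cv2.imwrite('pics/tc.png',cv2.resize(a[100:250,250:450],None,fx=4,fy=4,interpolation=cv2.INTER_CUBIC))
cv2.imwrite('pics/sc.png',cv2.resize(b[145:285,175:375],None,fx=4,fy=4,interpolation=cv2.INTER_CUBIC))
```

```text
(no output)
```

View pics/tc.png

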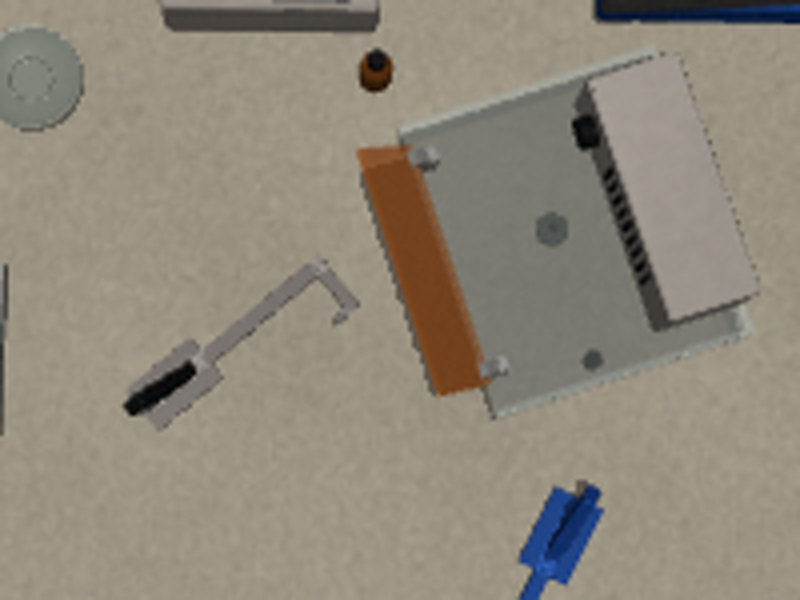

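View pics/sc.png

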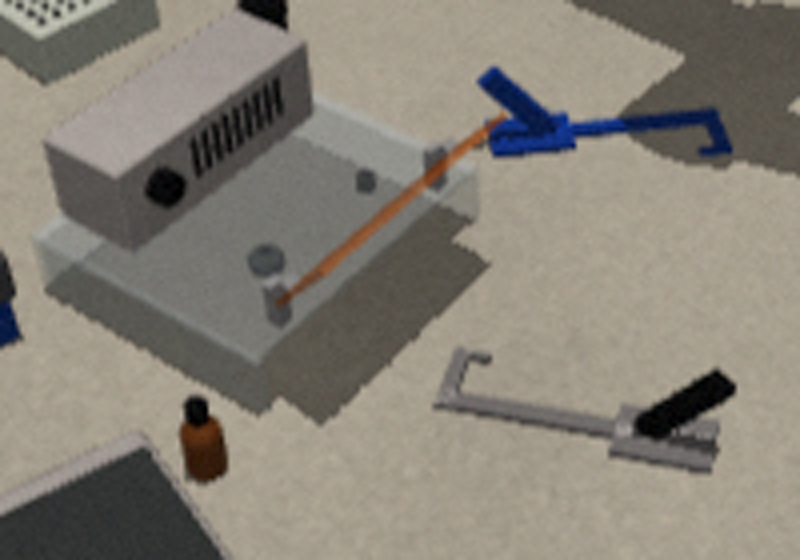

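Run:
```python
from h import *
np.set_printoptions(precision=4,suppress=True)
T=lambda u,v,z:ray('top',(250+u/4,100+v/4),z)
S=lambda u,v,z:ray('scene',(175+u/4,145+v/4),z)
a,b=T(357,150,.142),T(437,395,.142);print('shield top',a,b,np.linalg.norm(a-b))
yax=(a-b)/np.linalg.norm(a-b);
f,g,k=T(399,132,.056),T(493,417,.0),T(750,333,0);print('riser FL top',f,'FR',g,'BR',k,np.linalg.norm(g-k), np.linalg.norm(f-g))
for nm,y in(('shield',yax),('front',(f-g)*[1,1,0]),('side',np.cross((k-g)*[1,1,0],[0,0,-1]))):
    print(nm,np.arctan2(y[1],y[0]))
print('S FL bottom',S(265,413,0),'FL top',S(262,362,.056))
print('nut',T(552,229,.012),S(267,260,.010))
print('plug',T(592,360,.01),S(366,181,.01))
print('oil',T(376,80,.03))
print('probe shank',T(208,357,.006),T(320,268,.006),'handle',T(133,408,.068),'foot',T(190,370,.012))
print('hook outer corner',T(320,259,.006),'tip',T(356,303,.006),'pad',T(192,340,.006),T(222,378,.006),T(161,431,.006))
print('S hook corner',S(436,402,.006),'tip',S(460,350,.006),'shank at pad',S(616,428,.006))
print('spot',ray('top',(234.5,228.5),.004),'tray corners',[ray('top',p,.018) for p in((226,166),(251,167),(222,242),(248,243))])
print('spareA',ray('top',(238,179),.014),ray('top',(237,205),.014))
im=cv2.imread('pics/top0.png')[100:250,210:450]
```

```text
shield top [0.6641 0.007  0.142 ] [ 0.4772 -0.0568  0.142 ] 0.19743599165526068
riser FL top [ 0.6983 -0.0287  0.056 ] FR [ 0.4715 -0.1132  0.    ] BR [ 0.5462 -0.3265  0.    ] 0.22601663849361056 0.24842469159075328
shield 0.3291569094858105
front 0.35668523593270746
side 0.3366932623929298
S FL bottom [ 0.7034 -0.0268  0.    ] FL top [ 0.702 -0.021  0.056]
nut [ 0.6287 -0.1593  0.012 ] [ 0.631  -0.1523  0.01  ]
plug [ 0.5198 -0.1936  0.01  ] [ 0.5221 -0.1872  0.01  ]
oil [ 0.7478 -0.0101  0.03  ]
probe shank [0.5163 0.125  0.006 ] [0.5929 0.0332 0.006 ] handle [0.468  0.1801 0.068 ] foot [0.5045 0.1393 0.012 ]
hook outer corner [0.6005 0.0334 0.006 ] tip [0.5641 0.0026 0.006 ] pad [0.5302 0.1387 0.006 ] [0.499  0.1129 0.006 ] [0.4538 0.1624 0.006 ]
S hook corner [0.6047 0.0391 0.006 ] tip [0.5634 0.0078 0.006 ] shank at pad [0.518  0.1316 0.006 ]
spot [0.3812 0.3455 0.004 ] tray corners [array([0.5876, 0.3792, 0.018 ]), array([0.5859, 0.2957, 0.018 ]), array([0.3361, 0.382 , 0.018 ]), array([0.3347, 0.2966, 0.018 ])]
spareA [0.5454 0.3383 0.014 ] [0.4587 0.3383 0.014 ]
```

```bash
cat >> h.py <<'E'
np.set_printoptions(precision=4,suppress=True)
O=np.array([.587,-.067]);RY=-1.231   # riser
def riser(x,y): c,s=np.cos(RY),np.sin(RY); return O+[c*x-s*y,s*x+c*y]
def toriser(p): d=np.array(p)[:2]-O;c,s=np.cos(RY),np.sin(RY); return np.array([c*d[0]+s*d[1],-s*d[0]+c*d[1]])
T40=np.radians(40)
def tool_for(heel,z,yaw,flip=1,tilt=T40,back=0.0):
    "TCP pose gripping probe whose heel (underside) is at heel,z"
    px=np.array([np.cos(yaw),np.sin(yaw),0]);py=np.array([-px[1],px[0],0])
    zt=np.sin(tilt)*px-np.array([0,0,np.cos(tilt)]); yt=flip*py; xt=np.cross(yt,zt)
    g=np.array([*heel,z])-.029*px+[0,0,.042]
    return g+(.0187-back)*zt, np.column_stack([xt,yt,zt])
def plan(p,Rt,n=None):
    s=sensors.read_state();p0=np.array(s['tool_pos']);R=Ro.from_rotvec(s['tcp_rot'])
    rv=(R.inv()*Ro.from_matrix(Rt)).as_rotvec();dp=np.array(p)-p0
    n=n or int(np.ceil(max(np.linalg.norm(dp)/.033,np.linalg.norm(rv)/.115,1)))
    print('n',n,'dist',np.linalg.norm(dp),'turn',np.linalg.norm(rv),'t',s['time'],'q',np.array(s['q']))
    rows=[]
    for i in range(n):
        rows.append([*np.round(R.inv().apply(dp/n)*100,2),*np.round(rv/n,3)]);R=R*Ro.from_rotvec(rv/n)
    for i in range(0,n,5): print([[float(v) for v in r] for r in rows[i:i+5]])
E
python3 - <<'E'
from h import *
print([a for a in dir(bot) if a[0]!='_'])
s=sensors.read_state();print(Ro.from_rotvec(s['tcp_rot']).as_matrix())
for fl in(1,-1):
    p,R=tool_for((.5045,.1445),0,-.876,fl,back=.09);print(p,R)
    plan(p,R)
E
```

```text
['MotionError', 'grip_point_offset']
[[ 0.9455  0.3257 -0.0006]
 [ 0.3257 -0.9455  0.002 ]
 [ 0.0001 -0.0021 -1.    ]]
[0.4566 0.202  0.0966] [[-0.4904  0.7682  0.4115]
 [ 0.5885  0.6402 -0.4938]
 [-0.6428  0.     -0.766 ]]
n 27 dist 0.8824558217110917 turn 2.0166066048954234 t 0.1 q [-1.2759  0.2647  1.6053  0.      1.2737 -0.0369]
[[1.84, -2.65, 0.5, -0.025, -0.017, -0.068], [2.03, -2.53, 0.4, -0.025, -0.017, -0.068], [2.2, -2.4, 0.3, -0.025, -0.017, -0.068], [2.36, -2.25, 0.21, -0.025, -0.017, -0.068], [2.52, -2.08, 0.11, -0.025, -0.017, -0.068]]
[[2.65, -1.91, 0.02, -0.025, -0.017, -0.068], [2.78, -1.72, -0.08, -0.025, -0.017, -0.068], [2.89, -1.53, -0.16, -0.025, -0.017, -0.068], [2.98, -1.32, -0.25, -0.025, -0.017, -0.068], [3.06, -1.11, -0.33, -0.025, -0.017, -0.068]]
[[3.12, -0.89, -0.41, -0.025, -0.017, -0.068], [3.16, -0.66, -0.48, -0.025, -0.017, -0.068], [3.19, -0.43, -0.55, -0.025, -0.017, -0.068], [3.2, -0.2, -0.62, -0.025, -0.017, -0.068], [3.2, 0.04, -0.67, -0.025, -0.017, -0.068]]
[[3.18, 0.27, -0.72, -0.025, -0.017, -0.068], [3.14, 0.51, -0.77, -0.025, -0.017, -0.06
[... 1152 characters left out ...]
24, 0.26, -0.016, 0.023, 0.043], [0.18, -3.26, 0.21, -0.016, 0.023, 0.043], [0.03, -3.26, 0.16, -0.016, 0.023, 0.043], [-0.11, -3.26, 0.11, -0.016, 0.023, 0.043]]
[[-0.25, -3.26, 0.05, -0.016, 0.023, 0.043], [-0.39, -3.24, -0.0, -0.016, 0.023, 0.043], [-0.53, -3.22, -0.06, -0.016, 0.023, 0.043], [-0.66, -3.2, -0.13, -0.016, 0.023, 0.043], [-0.8, -3.16, -0.19, -0.016, 0.023, 0.043]]
[[-0.93, -3.12, -0.26, -0.016, 0.023, 0.043], [-1.05, -3.08, -0.33, -0.016, 0.023, 0.043], [-1.17, -3.02, -0.41, -0.016, 0.023, 0.043], [-1.29, -2.96, -0.48, -0.016, 0.023, 0.043], [-1.41, -2.9, -0.56, -0.016, 0.023, 0.043]]
[[-1.51, -2.83, -0.64, -0.016, 0.023, 0.043], [-1.62, -2.75, -0.72, -0.016, 0.023, 0.043]]
```

Run:
```python
from h import *
from scipy.spatial.transform import Slerp
p,R=tool_for((.5045,.1445),0,-.876,1)
s=sensors.read_state()
m=Slerp([0,1],Ro.from_matrix([Ro.from_rotvec(s['tcp_rot']).as_matrix(),R]))(.5).as_matrix()
plan([.46,-.22,.27],m)
```

```text
n 15 dist 0.4834130775680858 turn 1.0083033024477124 t 0.1 q [-1.2759  0.2647  1.6053  0.      1.2737 -0.0369]
[[2.42, -2.11, -0.26, -0.022, -0.015, -0.061], [2.54, -1.95, -0.35, -0.022, -0.015, -0.061], [2.65, -1.78, -0.43, -0.022, -0.015, -0.061], [2.75, -1.61, -0.51, -0.022, -0.015, -0.061], [2.83, -1.42, -0.58, -0.022, -0.015, -0.061]]
[[2.9, -1.23, -0.66, -0.022, -0.015, -0.061], [2.96, -1.04, -0.73, -0.022, -0.015, -0.061], [3.01, -0.84, -0.8, -0.022, -0.015, -0.061], [3.04, -0.63, -0.86, -0.022, -0.015, -0.061], [3.06, -0.42, -0.92, -0.022, -0.015, -0.061]]
[[3.06, -0.21, -0.97, -0.022, -0.015, -0.061], [3.06, -0.0, -1.02, -0.022, -0.015, -0.061], [3.03, 0.21, -1.07, -0.022, -0.015, -0.061], [3.0, 0.42, -1.11, -0.022, -0.015, -0.061], [2.95, 0.62, -1.14, -0.022, -0.015, -0.061]]
```

>>> play_rows:
  commands:
    - [2.4,-2.1,-0.3,-0.022,-0.015,-0.061]
    - [2.5,-1.9,-0.3,-0.022,-0.015,-0.061]
    - [2.6,-1.8,-0.4,-0.022,-0.015,-0.061]
    - [2.7,-1.6,-0.5,-0.022,-0.015,-0.061]
    - [2.8,-1.4,-0.6,-0.022,-0.015,-0.061]
  grip: 0

```text
time: 0.52
tool_pos: [0.2988, -0.499, 0.2437]
tcp_rot: [2.867, 0.95, -0.085]
wrist_force: [0.5, -0.1, 0.2]
width: 1.0
grip_force: 0.0
```

>>> play_rows:
  commands:
    - [2.9,-1.2,-0.7,-0.022,-0.015,-0.061]
    - [3.0,-1.0,-0.7,-0.022,-0.015,-0.061]
    - [3.0,-0.8,-0.8,-0.022,-0.015,-0.061]
    - [3.0,-0.6,-0.9,-0.022,-0.015,-0.061]
    - [3.1,-0.4,-0.9,-0.022,-0.015,-0.061]

```text
time: 0.93
tool_pos: [0.3807, -0.3611, 0.2586]
tcp_rot: [2.579, 1.323, -0.161]
wrist_force: [-0.6, 0.5, -0.3]
width: 1.0
grip_force: 0.0
```

>>> play_rows:
  commands:
    - [3.1,-0.2,-1.0,-0.022,-0.015,-0.061]
    - [3.1,0,-1.0,-0.022,-0.015,-0.061]
    - [3.0,0.2,-1.1,-0.022,-0.015,-0.061]
    - [3.0,0.4,-1.1,-0.022,-0.015,-0.061]
    - [3.0,0.6,-1.1,-0.022,-0.015,-0.061]

```text
time: 1.35
tool_pos: [0.4617, -0.2215, 0.2725]
tcp_rot: [2.246, 1.641, -0.228]
wrist_force: [-0.6, -0.1, 0.1]
width: 1.002
grip_force: 0.0
```

Run:
```python
from h import *
p,R=tool_for((.5045,.1445),0,-.876,1,back=.11)
print(p);plan(p,R)
```

```text
[0.4484 0.2119 0.1119]
n 15 dist 0.46237234510138653 turn 1.0143522164682792 t 1.35 q [-0.2662 -0.1931  2.0474 -0.3807  1.1357  0.1786]
[[2.89, -1.06, -0.08, -0.022, -0.016, -0.062], [2.95, -0.87, -0.15, -0.022, -0.016, -0.062], [3.0, -0.69, -0.22, -0.022, -0.016, -0.062], [3.03, -0.49, -0.28, -0.022, -0.016, -0.062], [3.05, -0.3, -0.33, -0.022, -0.016, -0.062]]
[[3.06, -0.1, -0.39, -0.022, -0.016, -0.062], [3.05, 0.1, -0.43, -0.022, -0.016, -0.062], [3.03, 0.29, -0.48, -0.022, -0.016, -0.062], [3.0, 0.49, -0.52, -0.022, -0.016, -0.062], [2.95, 0.69, -0.55, -0.022, -0.016, -0.062]]
[[2.9, 0.88, -0.58, -0.022, -0.016, -0.062], [2.83, 1.07, -0.6, -0.022, -0.016, -0.062], [2.74, 1.26, -0.62, -0.022, -0.016, -0.062], [2.65, 1.44, -0.63, -0.022, -0.016, -0.062], [2.55, 1.61, -0.64, -0.022, -0.016, -0.062]]
```

>>> play_rows:
  commands:
    - [2.9,-1.1,-0.1,-0.022,-0.016,-0.062]
    - [3.0,-0.9,-0.2,-0.022,-0.016,-0.062]
    - [3.0,-0.7,-0.2,-0.022,-0.016,-0.062]
    - [3.0,-0.5,-0.3,-0.022,-0.016,-0.062]
    - [3.1,-0.3,-0.3,-0.022,-0.016,-0.062]

```text
time: 1.77
tool_pos: [0.4562, -0.0762, 0.2185]
tcp_rot: [1.872, 1.903, -0.292]
wrist_force: [1.0, 1.0, 0.1]
width: 1.002
grip_force: 0.0
```

>>> play_rows:
  commands:
    - [3.1,-0.1,-0.4,-0.022,-0.016,-0.062]
    - [3.1,0.1,-0.4,-0.022,-0.016,-0.062]
    - [3.0,0.3,-0.5,-0.022,-0.016,-0.062]
    - [3.0,0.5,-0.5,-0.022,-0.016,-0.062]
    - [3.0,0.7,-0.5,-0.022,-0.016,-0.062]

```text
time: 2.18
tool_pos: [0.4525, 0.0691, 0.164]
tcp_rot: [1.471, 2.107, -0.346]
wrist_force: [-0.0, 0.1, -0.1]
width: 0.997
grip_force: 0.0
```

>>> play_rows:
  commands:
    - [2.9,0.9,-0.6,-0.022,-0.016,-0.062]
    - [2.8,1.1,-0.6,-0.022,-0.016,-0.062]
    - [2.7,1.3,-0.6,-0.022,-0.016,-0.062]
    - [2.7,1.4,-0.6,-0.022,-0.016,-0.062]
    - [2.5,1.6,-0.6,-0.022,-0.016,-0.062]

```text
time: 2.6
tool_pos: [0.4492, 0.2127, 0.1097]
tcp_rot: [1.051, 2.251, -0.39]
wrist_force: [0.9, 0.3, 0.4]
width: 1.001
grip_force: 0.0
```

Run:
```python
from h import *
p,R=tool_for((.5045,.1445),0,-.876,1,back=.0)
print(p);plan(p,R,5);plan(p,R,1)
```

```text
[0.4936 0.1575 0.0277]
n 5 dist 0.10838493936565656 turn 0.00647887093464751 t 2.6 q [ 0.8467  0.1463  2.1629 -0.7842  1.1148  0.611 ]
[[-0.03, -0.01, 2.17, -0.001, -0.0, 0.001], [-0.03, -0.02, 2.17, -0.001, -0.0, 0.001], [-0.03, -0.02, 2.17, -0.001, -0.0, 0.001], [-0.03, -0.02, 2.17, -0.001, -0.0, 0.001], [-0.03, -0.02, 2.17, -0.001, -0.0, 0.001]]
n 1 dist 0.10838493936565656 turn 0.00647887093464751 t 2.6 q [ 0.8467  0.1463  2.1629 -0.7842  1.1148  0.611 ]
[[-0.16, -0.07, 10.84, -0.005, -0.001, 0.004]]
```

>>> play_rows:
  commands:
    - [0,0,2.2,0,0,0.001]
    - [0,0,2.2,0,0,0.001]
    - [0,0,2.2,0,0,0.001]
    - [0,0,2.1,0,0,0.001]
    - [0,0,2.1,0,0,0]

```text
time: 3.02
tool_pos: [0.4936, 0.1573, 0.0266]
tcp_rot: [1.06, 2.248, -0.388]
wrist_force: [0.6, 0.5, -0.3]
width: 1.0
grip_force: 0.0
```

>>> play_rows:
  commands:
    - [0,0,0,0,0,0]
    - [0,0,0,0,0,0]
    - [0,0,0,0,0,0]
    - [0,0,0,0,0,0]
    - [0,0,0,0,0,0]
  grip: 1
  force: 60

```text
time: 3.43
tool_pos: [0.4942, 0.1588, 0.0289]
tcp_rot: [1.06, 2.247, -0.385]
wrist_force: [0.1, -1.2, -0.3]
width: 0.298
grip_force: 0.0
```

>>> play_rows:
  commands:
    - [0,0,0,0,0,0]
    - [0,0,0,0,0,0]
    - [0,0,0,0,0,0]

```text
time: 3.68
tool_pos: [0.494, 0.1584, 0.0288]
tcp_rot: [1.06, 2.246, -0.386]
wrist_force: [-3.7, 3.4, 6.1]
width: 0.133
grip_force: 59.1
```

Run:
```python
from h import *
s=sensors.read_state();print(s)
a=snap('top','t1.png');b=snap('scene','s1.png')
f=lambda i,x0,y0,w,h,k:cv2.resize(i[y0:y0+h,x0:x0+w],None,fx=k,fy=k,interpolation=cv2.INTER_CUBIC)
c=np.hstack([f(a,265,150,100,75,4),f(b,270,215,100,75,4)])
cv2.imwrite('pics/c1.png',c[:,:,::-1])
```

```text
{'time': 3.6833, 'q': array([ 0.7025,  0.2735,  2.2117, -0.9333,  0.9253,  0.7005]), 'joint_vel': array([-0.0007,  0.0003, -0.0004,  0.0031,  0.0008, -0.0012]), 'joint_torque': array([ -1.8957, -35.9684, -22.2005,  -2.2364,   1.776 ,  -0.0283]), 'tool_pos': array([0.494 , 0.1584, 0.0288]), 'tcp_rot': array([ 1.0605,  2.2464, -0.3862]), 'wrist_force': array([-3.6728,  3.3617,  6.1044]), 'torque': array([ 0.0888,  0.1695, -0.1547]), 'grip_force': 59.06903386116028, 'width': 0.13291371862089896}
```

View pics/c1.png

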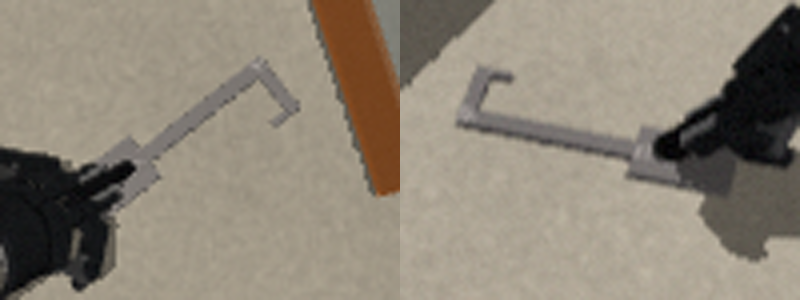

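Run:
```python
from h import *
T=lambda u,v,z:ray('top',(265+(u-1.5)/4,150+(v-1.5)/4),z)[:2]
S=lambda u,v,z:ray('scene',(270+(u-1.5)/4,215+(v-1.5)/4),z)[:2]
s=sensors.read_state();R=Ro.from_rotvec(s['tcp_rot']).as_matrix();print(R)
print('tool yaw z',np.arctan2(R[1,2],R[0,2]),'y-90',np.arctan2(R[1,1],R[0,1])-np.pi/2)
for n,c,t,q in(('T',T(258,57,.006),T(300,105,.006),T(150,154,.006)),('S',S(58,122,.006),S(80,67,.006),S(232,147,.006))):
    d=c-t;print(n,'corner',c,'tip',t,'shank',q,'hook yaw',np.arctan2(d[1],d[0])-np.pi/2,np.linalg.norm(d))
    print('  shank yaw',np.arctan2(*(c-q)[::-1]) , np.linalg.norm(c-q))
```

```text
[[-0.4875  0.7722  0.4074]
 [ 0.5918  0.6353 -0.4961]
 [-0.642  -0.0008 -0.7667]]
tool yaw z -0.8832688366002454 y-90 -0.882367168037233
T corner [0.6034 0.0364] tip [0.5637 0.0005] shank [0.52   0.1246] hook yaw -0.8371084794470377 0.05352966764244577
  shank yaw -0.8139115781942918 0.12144076212047346
S corner [0.6037 0.0382] tip [0.5617 0.0034] shank [0.5197 0.1276] hook yaw -0.879084003731443 0.05442539235784452
  shank yaw -0.8170683660018622 0.12272636139460898
```

Probe gripped, aligned within about 1 mm. The pictures show the hook corner in the top crop at (258,57) and the shank lined up with the tool.

Run:
```python
from h import *
s=sensors.read_state();p0=s['tool_pos']
print('nut riser',toriser([.6305,-.155]))
p,R=tool_for(riser(-.165,.072),.006,RY,1);print(p,toriser([.504,.1458]));plan(p,R,5)
p2,_=tool_for(riser(-.002,.072),.006,RY,1);print('insert in tool axes',R.T@(p2-p)*100)
print('y unit',R.T@np.array([*(riser(0,.01)-O),0])*100)
```

```text
nut riser [0.0975 0.0117]
[0.5942 0.1286 0.0337] [-0.2283 -0.0073]
n 5 dist 0.1046869526949625 turn 0.34863480789899176 t 3.7833 q [ 0.7025  0.2736  2.2117 -0.9333  0.9253  0.7004]
[[-1.39, 1.17, 1.04, 0.045, -0.0, 0.054], [-1.33, 1.29, 0.98, 0.045, -0.0, 0.054], [-1.26, 1.4, 0.92, 0.045, -0.0, 0.054], [-1.18, 1.5, 0.86, 0.045, -0.0, 0.054], [-1.09, 1.6, 0.79, 0.045, -0.0, 0.054]]
insert in tool axes [-12.4865  -0.      10.4774]
y unit [-0.  1.  0.]
```

>>> play_rows:
  commands:
    - [-0.3,0,-0.4,0,0,0]
    - [-1.3,1.2,1.1,0.045,0,0.054]
    - [-1.3,1.3,1.1,0.045,0,0.054]
    - [-1.2,1.4,1.0,0.045,0,0.054]
    - [-1.1,1.5,0.9,0.045,0,0.054]

```text
time: 4.2
tool_pos: [0.5744, 0.134, 0.0326]
tcp_rot: [1.384, 2.099, -0.505]
wrist_force: [0.2, 0.6, -1.7]
width: 0.129
grip_force: 58.5
```

>>> play_rows:
  commands:
    - [-1.0,1.6,0.8,0.045,0,0.054]
    - [0,0,0,0,0,0]
    - [0,0,0,0,0,0]

```text
time: 4.45
tool_pos: [0.595, 0.1286, 0.0329]
tcp_rot: [1.461, 2.056, -0.531]
wrist_force: [-0.1, -0.1, -1.4]
width: 0.133
grip_force: 58.9
```

Run:
```python
from h import *
p,R=tool_for(riser(-.165,.072),.006,RY,1);plan(p,R,1);print(p)
a=snap('top','t2.png');b=snap('scene','s2.png')
f=lambda i,x0,y0,w,h,k:cv2.resize(i[y0:y0+h,x0:x0+w],None,fx=k,fy=k,interpolation=cv2.INTER_CUBIC)
cv2.imwrite('pics/c2.png',np.hstack([f(a,275,110,100,100,4),f(b,175,175,100,100,4)])[:,:,::-1])
```

```text
n 1 dist 0.00113044001134406 turn 0.004854739286922917 t 4.45 q [ 0.5366  0.4676  1.9089 -0.789   1.0885  0.6973]
[[-0.03, -0.07, -0.08, -0.004, -0.001, -0.003]]
[0.5942 0.1286 0.0337]
```

View pics/c2.png

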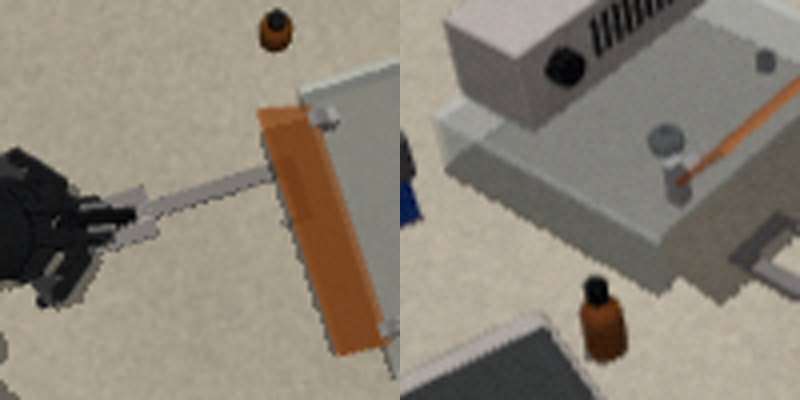

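The probe is level and square to the front, with its hook just outside the opening. Inserting.

>>> play_rows:
  commands:
    - [-1.5,0,1.3,0,0,0]
    - [-1.6,0,1.3,0,0,0]
    - [-1.6,0,1.3,0,0,0]
    - [-1.6,0,1.3,0,0,0]
    - [-1.5,0,1.3,0,0,0]

```text
time: 4.97
tool_pos: [0.6257, 0.0324, 0.033]
tcp_rot: [1.457, 2.059, -0.533]
wrist_force: [-0.3, 0.2, -0.9]
width: 0.133
grip_force: 59.0
```

>>> play_rows:
  commands:
    - [-1.6,0,1.3,0,0,0]
    - [-1.0,0,0.9,0,0,0]
    - [-1.0,0,0.8,0,0,0]
    - [-1.0,0,0.8,0,0,0]
    - [0,0,0,0,0,0]

```text
time: 5.38
tool_pos: [0.6468, -0.0252, 0.0339]
tcp_rot: [1.46, 2.056, -0.534]
wrist_force: [-0.0, 0.1, -0.9]
width: 0.137
grip_force: 58.9
```

Run:
```python
from h import *
p,R=tool_for(riser(-.002,.072),.006,RY,1);plan(p,R,1);print(p)
a=snap('top','t3.png');b=snap('scene','s3.png')
f=lambda i,x0,y0,w,h,k:cv2.resize(i[y0:y0+h,x0:x0+w],None,fx=k,fy=k,interpolation=cv2.INTER_CUBIC)
cv2.imwrite('pics/c3.png',np.hstack([f(a,325,110,100,100,4),f(b,195,165,100,100,4)])[:,:,::-1])
```

```text
n 1 dist 0.0017512869224645124 turn 0.004780238345473775 t 5.3833 q [ 0.2723  0.4388  1.9523 -0.9148  0.9436  0.569 ]
[[-0.03, 0.17, 0.05, -0.004, 0.0, -0.002]]
[ 0.6486 -0.0251  0.0337]
```

View pics/c3.png

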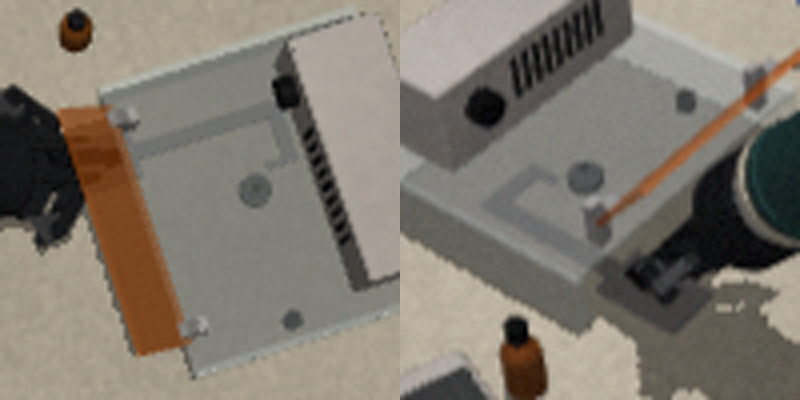

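The hook is in with its lip end at (268,163), just deeper than the nut at (256,190). I'll go 3 mm deeper, then sweep about 37 mm toward -y.

>>> play_rows:
  commands:
    - [-0.3,0,0.2,0,0,0]
    - [0,-0.8,0,0,0,0]
    - [0,-0.9,0,0,0,0]
    - [0,-1.0,0,0,0,0]
    - [0,-1.0,0,0,0,0]

```text
time: 5.9
tool_pos: [0.6117, -0.0392, 0.0338]
tcp_rot: [1.458, 2.058, -0.533]
wrist_force: [-0.2, -0.9, -1.4]
width: 0.135
grip_force: 58.9
```

>>> play_rows:
  commands:
    - [0,0,0,0,0,0]
    - [0,0,0,0,0,0]

```text
time: 6.07
tool_pos: [0.612, -0.0392, 0.034]
tcp_rot: [1.458, 2.058, -0.533]
wrist_force: [0.8, -0.4, -1.2]
width: 0.132
grip_force: 58.9
```

Run:
```python
from h import *
p,R=tool_for(riser(.001,.035),.006,RY,1);plan(p,R,1);print(p)
a=snap('top','t4.png');b=snap('scene','s4.png')
f=lambda i,x0,y0,w,h,k:cv2.resize(i[y0:y0+h,x0:x0+w],None,fx=k,fy=k,interpolation=cv2.INTER_CUBIC)
cv2.imwrite('pics/c4.png',np.hstack([f(a,325,110,100,100,4),f(b,195,165,100,100,4)])[:,:,::-1])
```

```text
n 1 dist 0.0028430760464192802 turn 0.00374624062488564 t 6.0667 q [ 0.2645  0.3843  2.0356 -0.935   0.9211  0.5922]
[[-0.12, 0.21, 0.14, -0.004, -0.001, -0.001]]
[ 0.6147 -0.0403  0.0337]
```

View pics/c4.png

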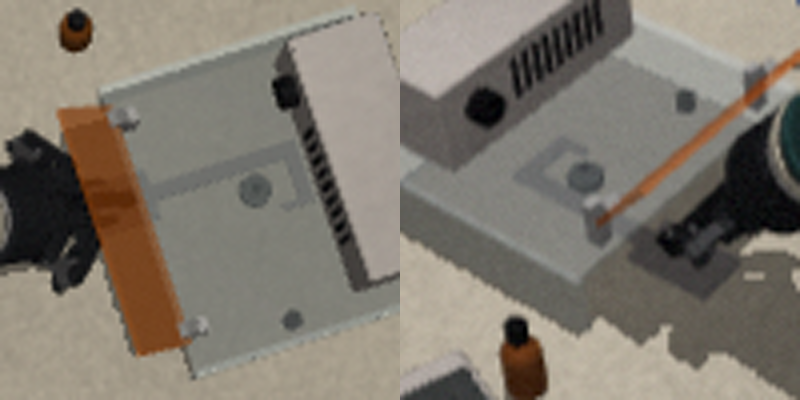

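The nut at (256,190) now sits inside the hook pocket. Dragging it out.

>>> play_rows:
  commands:
    - [0.4,0,-0.3,0,0,0]
    - [0.6,0,-0.5,0,0,0]
    - [0.8,0,-0.7,0,0,0]
    - [0.9,0,-0.8,0,0,0]
    - [0.9,0,-0.8,0,0,0]

```text
time: 6.58
tool_pos: [0.5972, 0.0072, 0.0347]
tcp_rot: [1.459, 2.057, -0.532]
wrist_force: [0.4, -0.0, -1.5]
width: 0.136
grip_force: 59.0
```

>>> play_rows:
  commands:
    - [1.0,0,-0.8,0,0,0]
    - [1.0,0,-0.8,0,0,0]
    - [0.9,0,-0.8,0,0,0]
    - [1.0,0,-0.8,0,0,0]
    - [0.9,0,-0.8,0,0,0]

```text
time: 7.0
tool_pos: [0.5764, 0.0662, 0.0345]
tcp_rot: [1.458, 2.058, -0.532]
wrist_force: [-0.5, 0.5, -0.6]
width: 0.134
grip_force: 59.0
```

>>> play_rows:
  commands:
    - [1.0,0,-0.8,0,0,0]
    - [1.0,0,-0.8,0,0,0]
    - [0.9,0,-0.8,0,0,0]
    - [1.0,0,-0.8,0,0,0]
    - [0.9,0,-0.8,0,0,0]

```text
time: 7.42
tool_pos: [0.5558, 0.125, 0.0343]
tcp_rot: [1.459, 2.057, -0.532]
wrist_force: [1.0, -0.6, -1.0]
width: 0.129
grip_force: 59.0
```

>>> play_rows:
  commands:
    - [1.0,0,-0.8,0,0,0]
    - [1.0,0,-0.8,0,0,0]
    - [0.9,0,-0.8,0,0,0]
    - [0.6,0,-0.5,0,0,0]
    - [0.4,0,-0.3,0,0,0]

```text
time: 7.83
tool_pos: [0.5395, 0.1728, 0.034]
tcp_rot: [1.458, 2.058, -0.531]
wrist_force: [0.5, -1.0, -0.6]
width: 0.136
grip_force: 59.0
```

Run:
```python
from h import *
s=sensors.read_state();p,R=tool_for(riser(-.2,.033),.006,RY,1);plan(p,R,1);print(p)
a=snap('top','t5.png');b=snap('scene','s5.png')
f=lambda i,x0,y0,w,h,k:cv2.resize(i[y0:y0+h,x0:x0+w],None,fx=k,fy=k,interpolation=cv2.INTER_CUBIC)
cv2.imwrite('pics/c5.png',np.hstack([f(a,275,120,100,100,4),f(b,210,175,100,100,4)])[:,:,::-1])
```

```text
n 1 dist 0.025008495429899576 turn 0.0025615728783311884 t 7.8333 q [ 0.6476  0.4388  1.9518 -0.742   1.1307  0.7681]
[[-1.89, -0.2, 1.62, -0.002, -0.001, -0.001]]
[0.5458 0.1486 0.0337]
```

View pics/c5.png

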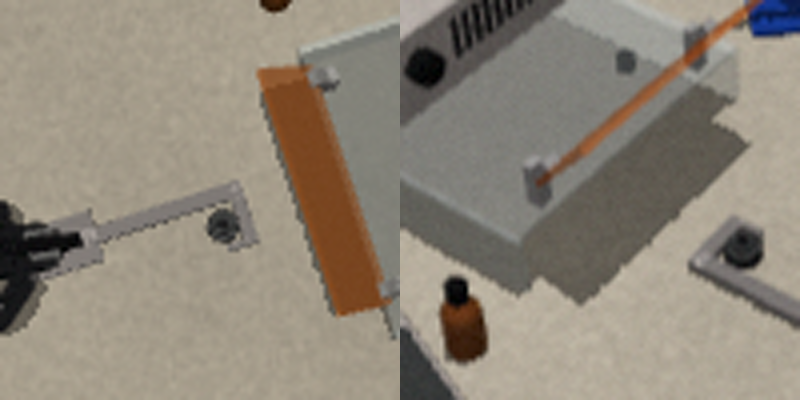

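The nut is in the open at (222,226) in the top crop, inside the hook. Next I'll lift the probe off the nut, move it sideways and lay it down.

>>> play_rows:
  commands:
    - [-0.4,0,0.3,0,0,0]
    - [-0.7,0,-0.8,0,0,0]
    - [-1.2,0,-1.5,0,0,0]
    - [0,0,0,0,0,0]
    - [0,1.5,0,0,0,0]

```text
time: 8.35
tool_pos: [0.5543, 0.1708, 0.0651]
tcp_rot: [1.461, 2.056, -0.533]
wrist_force: [-0.8, 0.0, -1.4]
width: 0.133
grip_force: 59.0
```

>>> play_rows:
  commands:
    - [0,2.0,0,0,0,0]
    - [0,2.0,0,0,0,0]
    - [0,1.5,0,0,0,0]
    - [1.2,0,1.5,0,0,0]
    - [0.6,0,0.7,0,0,0]

```text
time: 8.77
tool_pos: [0.6083, 0.1893, 0.0347]
tcp_rot: [1.461, 2.056, -0.531]
wrist_force: [-1.2, -0.8, -1.8]
width: 0.132
grip_force: 58.9
```

>>> play_rows:
  commands:
    - [0.2,0,0.2,0,0,0]
    - [0,0,0,0,0,0]
    - [0,0,0,0,0,0]

```text
time: 9.02
tool_pos: [0.6066, 0.1892, 0.0324]
tcp_rot: [1.458, 2.057, -0.534]
wrist_force: [-0.0, -0.3, -0.8]
width: 0.136
grip_force: 58.9
```

>>> play_rows:
  commands:
    - [0.1,0,0.15,0,0,0]
    - [0.1,0,0.1,0,0,0]
    - [0,0,0,0,0,0]
    - [0,0,0,0,0,0]

```text
time: 9.35
tool_pos: [0.6073, 0.19, 0.0298]
tcp_rot: [1.459, 2.057, -0.532]
wrist_force: [-0.1, 0.3, -0.9]
width: 0.131
grip_force: 58.9
```

>>> play_rows:
  commands:
    - [0.05,0,0.05,0,0,0]
    - [0,0,0,0,0,0]
    - [0,0,0,0,0,0]

```text
time: 9.6
tool_pos: [0.6073, 0.19, 0.0289]
tcp_rot: [1.459, 2.057, -0.532]
wrist_force: [-0.1, -0.4, -2.4]
width: 0.13
grip_force: 58.9
```

>>> play_rows:
  commands:
    - [0,0,0.05,0,0,0]
    - [0,0,0,0,0,0]
    - [0,0,0,0,0,0]
    - [0,0,0,0,0,0]
    - [0,0,0,0,0,0]
  grip: 0.3

```text
time: 10.02
tool_pos: [0.6075, 0.1896, 0.0285]
tcp_rot: [1.459, 2.057, -0.532]
wrist_force: [-0.3, -0.5, 0.1]
width: 0.699
grip_force: 0.0
```

>>> play_rows:
  commands:
    - [0,0,-1.0,0,0,0]
    - [0,0,-2.5,0,0,0]
    - [0,0,-3.0,0,0,0]
    - [0,0,-3.0,0,0,0]
    - [0,0,-3.0,0,0,0]

```text
time: 10.43
tool_pos: [0.5804, 0.2663, 0.1257]
tcp_rot: [1.459, 2.057, -0.532]
wrist_force: [1.1, -0.2, 0.7]
width: 0.701
grip_force: 0.0
```

Run:
```python
from h import *
s=sensors.read_state();print(s['tool_pos'],s['width'],s['q'])
a=snap('top','t6.png');b=snap('scene','s6.png')
f=lambda i,x0,y0,w,h,k:cv2.resize(i[y0:y0+h,x0:x0+w],None,fx=k,fy=k,interpolation=cv2.INTER_CUBIC)
cv2.imwrite('pics/c6.png',np.hstack([f(a,270,120,100,100,4),f(b,250,185,100,100,4)])[:,:,::-1])
# nut: dark blob near the dragged position
for n,im in(('top',a),('scene',b)):
    u,v=proj(n,np.array([*riser(-.103,.01),.008])).astype(int)
    w=im[v-12:v+13,u-14:u+15].max(2); m=(w<95).astype(np.uint8)
    k,l,st,ce=cv2.connectedComponentsWithStats(m)
    for j in range(1,k):
        if st[j,4]>12: c=ce[j]+[u-14,v-12];q=ray(n,c,.009);print(n,c,st[j],q,toriser(q))
```

```text
[0.5804 0.2663 0.1257] 0.7006542521032353 [ 0.7193  0.4607  1.7045 -0.658   1.3392  0.6591]
top [330.2308 176.2308] [11  9  9  8 52] [0.5615 0.0318 0.009 ] [-0.1017  0.0089]
scene [295.3857 237.5857] [10  9 10  8 70] [0.5636 0.0355 0.009 ] [-0.1044  0.0121]
```

View pics/c6.png

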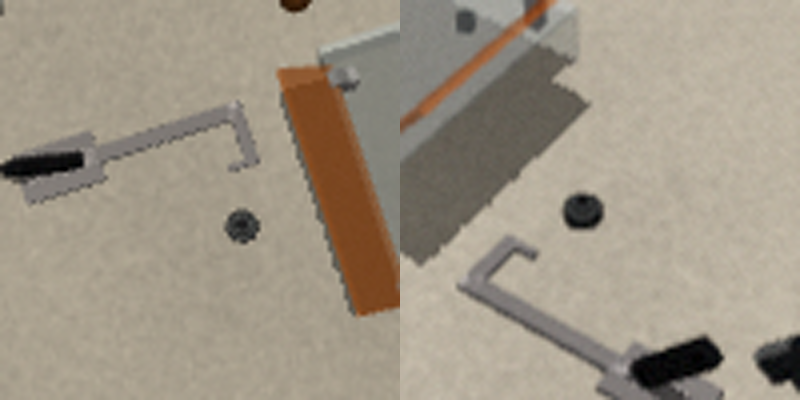

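Probe lies flat and the nut is alone on the bench at about (0.5625, 0.0335). Moving over it with a slight tilt.

```bash
cat >> h.py <<'E'
def pose(p,yaw,tilt):
    px=np.array([np.cos(yaw),np.sin(yaw),0]);yt=np.array([-px[1],px[0],0])
    zt=np.sin(tilt)*px-np.array([0,0,np.cos(tilt)]);return np.array(p),np.column_stack([np.cross(yt,zt),yt,zt])
E
python3 - <<'E'
from h import *
p,R=pose([.5625,.0335,.10],RY,np.radians(12));plan(p,R)
print(R.T@[0,0,-9.6])
E
```

```text
n 8 dist 0.23972145118798371 turn 0.4846147690064112 t 10.5333 q [ 0.7219  0.4575  1.6988 -0.659   1.3379  0.6594]
[[-1.85, -1.23, 2.01, 0.001, 0.061, -0.0], [-1.97, -1.23, 1.9, 0.001, 0.061, -0.0], [-2.08, -1.23, 1.77, 0.001, 0.061, -0.0], [-2.18, -1.23, 1.65, 0.001, 0.061, -0.0], [-2.28, -1.23, 1.51, 0.001, 0.061, -0.0]]
[[-2.36, -1.23, 1.37, 0.001, 0.061, -0.0], [-2.44, -1.23, 1.23, 0.001, 0.061, -0.0], [-2.51, -1.23, 1.08, 0.001, 0.061, -0.0]]
[1.996  0.     9.3902]
```

>>> play_rows:
  commands:
    - [-1.9,-1.2,2.0,0.001,0.061,0]
    - [-2.0,-1.2,1.9,0.001,0.061,0]
    - [-2.1,-1.2,1.8,0.001,0.061,0]
    - [-2.2,-1.2,1.6,0.001,0.061,0]
    - [-2.3,-1.2,1.5,0.001,0.061,0]
  grip: 0.53

```text
time: 10.95
tool_pos: [0.5685, 0.1157, 0.1074]
tcp_rot: [1.626, 2.29, -0.328]
wrist_force: [0.7, -0.1, 0.3]
width: 0.471
grip_force: 0.0
```

>>> play_rows:
  commands:
    - [-2.4,-1.3,1.4,0.001,0.061,0]
    - [-2.4,-1.3,1.2,0.001,0.061,0]
    - [-2.5,-1.3,1.1,0.001,0.061,0]
    - [0,0,0,0,0,0]
    - [0,0,0,0,0,0]

```text
time: 11.37
tool_pos: [0.5581, 0.0241, 0.0964]
tcp_rot: [1.729, 2.415, -0.193]
wrist_force: [0.5, 0.9, 0.3]
width: 0.468
grip_force: 0.0
```

Run:
```python
from h import *
p,R=pose([.5625,.0335,.025],RY,np.radians(12));plan(p,R,4)
print(R.T@[0,0,-2.1])
```

```text
n 4 dist 0.07220350407398311 turn 0.015837096748350505 t 11.3667 q [ 0.1267  0.1551  2.0163 -0.2553  0.9527 -0.0547]
[[0.56, 0.2, 1.71, -0.003, 0.0, -0.003], [0.55, 0.19, 1.71, -0.003, 0.0, -0.003], [0.55, 0.19, 1.71, -0.003, 0.0, -0.003], [0.55, 0.19, 1.71, -0.003, 0.0, -0.003]]
[0.4366 0.     2.0541]
```

>>> play_rows:
  commands:
    - [0.6,0.2,1.7,-0.003,0,-0.003]
    - [0.6,0.2,1.7,-0.003,0,-0.003]
    - [0.5,0.2,1.7,-0.003,0,-0.003]
    - [0.5,0.2,1.7,-0.003,0,-0.003]
    - [0,0,0,0,0,0]

```text
time: 11.78
tool_pos: [0.5603, 0.0382, 0.0216]
tcp_rot: [1.701, 2.433, -0.185]
wrist_force: [-0.9, -0.1, -0.7]
width: 0.468
grip_force: 0.0
```

Run:
```python
from h import *
p,R=pose([.5625,.0335,.004],RY,np.radians(12));plan(p,R,3)
a=snap('top','t7.png');b=snap('scene','s7.png')
f=lambda i,x0,y0,w,h,k:cv2.resize(i[y0:y0+h,x0:x0+w],None,fx=k,fy=k,interpolation=cv2.INTER_CUBIC)
cv2.imwrite('pics/c7.png',np.hstack([f(a,280,130,80,80,5),f(b,255,195,80,80,5)])[:,:,::-1])
```

```text
n 3 dist 0.018361725232437783 turn 0.011801933269805777 t 11.7833 q [ 0.15    0.2609  2.0543 -0.2847  0.8111 -0.0051]
[[-0.05, 0.02, 0.61, -0.001, -0.0, 0.004], [-0.05, 0.02, 0.61, -0.001, -0.0, 0.004], [-0.05, 0.02, 0.61, -0.001, -0.0, 0.004]]
```

View pics/c7.png

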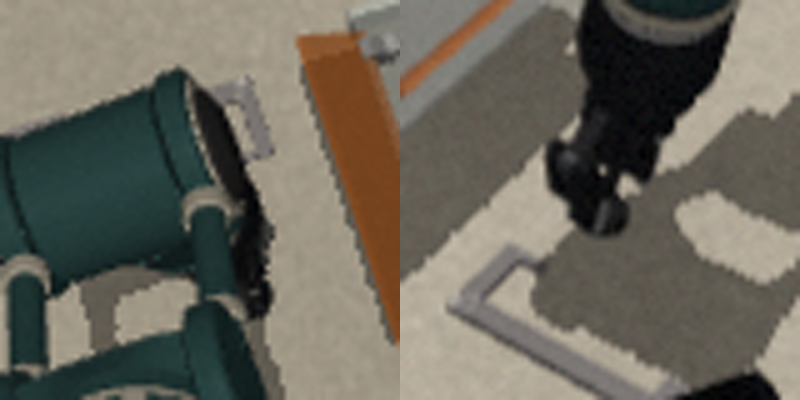

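That was picture 11, one more than the 10 allowed, so I'll use numbers only from here. It shows the fingers straddling the nut's spot, with the hook lip clear of them. Descending and closing.

>>> play_rows:
  commands:
    - [0,0,0.6,0,0,0.004]
    - [-0.1,0.1,0.6,0,0,0.004]
    - [-0.1,0,0.5,0,0,0.004]
    - [0,0,0,0,0,0]

```text
time: 12.22
tool_pos: [0.5662, 0.0316, 0.0088]
tcp_rot: [1.717, 2.416, -0.178]
wrist_force: [0.1, 0.1, 0.9]
width: 0.472
grip_force: 0.0
```

>>> play_rows:
  commands:
    - [0,0,0,0,0,0]
    - [0,0,0,0,0,0]
    - [0,0,0,0,0,0]
    - [0,0,0,0,0,0]
    - [0,0,0,0,0,0]
  grip: 1
  force: 40

```text
time: 12.63
tool_pos: [0.5668, 0.0319, 0.0097]
tcp_rot: [1.716, 2.416, -0.176]
wrist_force: [-0.5, -0.5, 0.6]
width: 0.252
grip_force: 39.2
```

Run:
```python
from h import *
s=sensors.read_state();print(s['tool_pos'],s['joint_vel'],s['width'],s['grip_force'],s['wrist_force'],s['torque'])
a=optics.read_camera('top');b=optics.read_camera('scene')
s=sensors.read_state();print(s['tool_pos'],s['tcp_rot'],s['width'])
R=Ro.from_rotvec(s['tcp_rot']).as_matrix();print(R)
# finger tip image positions vs. nut in scene: dark, near-black columns
u,v=proj('scene',np.array(s['tool_pos'])).round();print(u,v,proj('scene',np.array([.5625,.0335,.009])))
v=int(v);u=int(u);print(b[v-10:v+11,u-14:u+15].max(2))
```

```text
[0.5668 0.0319 0.0097] [ 0.0017  0.0025  0.002  -0.0012  0.001  -0.001 ] 0.25242927675698945 39.20276641845703 [-0.4727 -0.5243  0.6469] [-0.0686  0.0954 -0.0197]
[0.5668 0.0319 0.0097] [ 1.7163  2.4157 -0.1762] 0.25078511722253843
[[-0.3215  0.9442  0.072 ]
 [ 0.9237  0.3295 -0.1955]
 [-0.2083  0.0037 -0.9781]]
294.0 237.0 [295.3156 236.99  ]
[[138 139  61  21  18  24  38  38  41  37  29  17  19  21  17  16  15  14
   15   9  18  24  25  54 129 169 175 181 181]
 [172  75  24  25  21  30  49  42  36  25  22  33  56  22  17  15  17  20
   19  12  15  42  68 136 173 149 138 143 149]
 [171  59  21  27  45  49  72  42  30  24  27  36  71  58  22  14  17  14
   18   9   8  38  97 144 147 105 100  90  88]
 [181  85  26  30  51  61  73  46  31  22  25  31  37  57  23  16  18  14
   11  10   6  34  99  91  92  93  94  91  96]
 [181 144  73  32  40  46  51  34  32  24  18  32  17  12  14  17  16  10
    8  13  14  44  83  89  90  90  91  93  98]
 [183 180 150  50  26  36  31  25  26  24  21  16  13  12  11  12  17  16
    4  10  14  54  88  93  92  89  89  89  92]
 [182 182 183  87  27  24  1
[... 1087 characters left out ...]
 93  94  93  96  77  48  52  59  37  25  37  36
   68  85  95  88  88  97  96  93  94  95  94]
 [186 181 177 152 144 102  85  93  95  96  95  87  77  62  48  63  78  73
   92  92  93  92  92  98  95  95  90  95  94]
 [176 182 148 100  92  91  94  93  95  95 100  96  95  84  80  91  96  96
   93  94  93  96  93  92  93  96  95  95  98]
 [146 155 107  96  95  90  93  98  93  91  97  93  93  92  92  91  99  93
   96  91  94  96  95  95  96 100  98  96  94]
 [102  98  88  86  94  92  96  96  95  95  94  94  92  89  93  90  92  95
   96  93  95  98  95  97  95  98  95  95  93]
 [ 68  66  68  73  83  94  91  92  96  93  95  94  96  92  90  94  91  95
   93  94  96  97  95  91  95  92  93  90  91]]
```

>>> play_rows:
  commands:
    - [0,0,0,0,0,0]
    - [0,0,0,0,0,0]
    - [0,0,0,0,0,0]
  grip: 0.53

```text
time: 12.98
tool_pos: [0.5664, 0.032, 0.0093]
tcp_rot: [1.717, 2.416, -0.177]
wrist_force: [-0.0, -0.0, -0.2]
width: 0.467
grip_force: 0.0
```

>>> play_rows:
  commands:
    - [0.2,0,0.2,0,0,0]
    - [0.1,0,0.2,0,0,0]
    - [0.1,0,0.1,0,0,0]
    - [0,0,0,0,0,0]
    - [0,0,0,0,0,0]

```text
time: 13.4
tool_pos: [0.5653, 0.0347, 0.0034]
tcp_rot: [1.717, 2.417, -0.177]
wrist_force: [0.5, -0.0, 0.2]
width: 0.468
grip_force: 0.0
```

Run:
```python
from h import *
p,R=pose([.5625,.0335,.004],RY,np.radians(12));plan(p,R,1)
s=sensors.read_state();print(s['tool_pos'],s['wrist_force'],s['width'])
```

```text
n 1 dist 0.0031126175887179865 turn 0.0047454420462948585 t 13.4 q [ 0.1424  0.2925  2.0568 -0.2963  0.7712  0.0179]
[[-0.04, -0.3, -0.06, 0.002, -0.0, -0.004]]
[0.5653 0.0347 0.0034] [ 0.5198 -0.0429  0.2284] 0.46807758162718777
```

Moves follow well now; no contact with the bench. Lowering 2 mm more and closing.

>>> play_rows:
  commands:
    - [0,0,0.15,0,0,0]
    - [0,0,0,0,0,0]

```text
time: 13.57
tool_pos: [0.5656, 0.0344, 0.002]
tcp_rot: [1.717, 2.416, -0.177]
wrist_force: [-0.8, 0.6, -0.5]
width: 0.47
grip_force: 0.0
```

>>> play_rows:
  commands:
    - [0,0,0,0,0,0]
    - [0,0,0,0,0,0]
    - [0,0,0,0,0,0]
    - [0,0,0,0,0,0]
    - [0,0,0,0,0,0]
  grip: 1
  force: 40

```text
time: 13.98
tool_pos: [0.5659, 0.0344, 0.0024]
tcp_rot: [1.716, 2.416, -0.176]
wrist_force: [0.4, -0.2, 2.2]
width: 0.263
grip_force: 39.2
```

>>> play_rows:
  commands:
    - [-0.1,0,-0.3,0,0,0]
    - [-0.1,0,-0.6,0,0,0]
    - [-0.1,0,-0.5,0,0,0]
    - [0,0,0,0,0,0]
    - [0,0,0,0,0,0]

```text
time: 14.4
tool_pos: [0.5662, 0.0345, 0.0173]
tcp_rot: [1.716, 2.415, -0.175]
wrist_force: [-0.0, 0.4, -0.4]
width: 0.273
grip_force: 39.2
```

Run:
```python
from h import *
b=snap('scene','s8.png').max(2);s=sensors.read_state();print(s['tool_pos'],s['width'],s['grip_force'])
u,v=proj('scene',np.array(s['tool_pos'])).astype(int);print(u,v)
print(b[v-14:v+18,u-14:u+15])
```

```text
[0.5659 0.0344 0.0169] 0.26746085215945514 39.19609487056732
294 235
[[ 98  98  94  92  94  99  97 139 161  63  37  34  35  23  16  16  12  16
   13  18  18  18  20  10  16  13  25  82 124]
 [ 97  97  95  93  97  97 138 177 125  52  36  37  37  17  16  14  12  14
   10  18  19  17  13  19  15  20  85 144 175]
 [ 99 102  93  98  96 136 172 157  72  43  39  37  31  16  21  20  14   9
   18  15  17  16  15  14  12  15 141 174 178]
 [ 99  97  98  80  75 135 133  87  40  37  36  33  24   8  13  14  13   9
   11  21  19  16   6   9  17  27 163 180 183]
 [ 96  98  82  43  32  39  43  38  38  39  36  28  20  20  17  19  12  13
   14  17  11  13  20  12  31 123 173 178 180]
 [101 115  57  23  20  27  38  43  36  38  31  26  34  16  16  15  16  17
   15  12  13  21  52  48 118 174 177 178 183]
 [141 123  40  21  38  48  62  58  36  32  27  22  64  60  23  16  13  13
   20  17  15  17  56 109 172 174 176 175 177]
 [169 144  48  25  41  57  71  71  42  26  31  23  58  74  40  22  15  21
   14  15  11  11  42 139 175 178 176 177 152]
 [173 180  83  24  41  51  59  59  35  35  20  27  28  31  34  
[... 2141 characters left out ...]
 95  98  97  96  96  98  94  90  91  92  91  92
   97  96  95  96  91  99  95  95  95  96  90]
 [118  76  63  59  77  95  94  96  94  93  95 102  95  96  91  96  94  93
   97  97  99  94  92  92  94  93  93  92  93]
 [167  97  73  68  87  95  99  96  95  90  96  97  98  93  96  96  91  91
   92  96  98  96  93  92  88  91  94  92  96]
 [150 102  91  84  90  92  95  94  95  96  95  95  96  96  94  95  88  92
   93  93  92  94  96  93  96  93  97  97  98]
 [109  90  95  95  95  93  88  93  99  95  96  92  93  93  92  95  96  95
   96  89  94  92  90  95  91  91  94  95  96]
 [115  97  96  97  92  87  92  92  96  95  95  89  91  91  95  93  97  98
   95  92  96  88  92  92  87  93  96  97  94]]
```

The nut has left the bench (its old spot is bare) and the grip is steady. Carrying it to the tray.

Run:
```python
from h import *
from scipy.spatial.transform import Rotation as Ro
s=sensors.read_state();R=Ro.from_rotvec(s['tcp_rot']).as_matrix()
print(R.T@[0,0,8])
R2=Ro.from_rotvec([0,0,-np.pi/2-RY]).as_matrix()@R
p=np.array(s['tool_pos']);
sensors.read_state_=sensors.read_state
d=dict(s);d['tool_pos']=p+[0,0,.08];sensors.read_state=lambda:d
plan([.381,.346,.097],R2,14)
```

```text
[-1.6648  0.0309 -7.8248]
n 14 dist 0.3623287978764651 turn 0.3397963267948967 t 14.45 q [ 0.1417  0.2718  2.0515 -0.2891  0.7947  0.0072]
[[2.48, -0.51, -0.53, 0.005, -0.0, 0.024], [2.47, -0.58, -0.53, 0.005, -0.0, 0.024], [2.45, -0.64, -0.53, 0.005, -0.0, 0.024], [2.44, -0.7, -0.52, 0.005, -0.0, 0.024], [2.42, -0.76, -0.52, 0.005, -0.0, 0.024]]
[[2.4, -0.82, -0.51, 0.005, -0.0, 0.024], [2.38, -0.88, -0.51, 0.005, -0.0, 0.024], [2.36, -0.94, -0.51, 0.005, -0.0, 0.024], [2.34, -0.99, -0.5, 0.005, -0.0, 0.024], [2.31, -1.05, -0.5, 0.005, -0.0, 0.024]]
[[2.29, -1.11, -0.49, 0.005, -0.0, 0.024], [2.26, -1.16, -0.49, 0.005, -0.0, 0.024], [2.23, -1.22, -0.48, 0.005, -0.0, 0.024], [2.2, -1.28, -0.47, 0.005, -0.0, 0.024]]
```

>>> play_rows:
  commands:
    - [-0.3,0,-1.3,0,0,0]
    - [-0.4,0,-2.0,0,0,0]
    - [-0.5,0,-2.3,0,0,0]
    - [-0.4,0,-1.9,0,0,0]
    - [0,0,-0.4,0,0,0]

```text
time: 14.87
tool_pos: [0.5681, 0.0353, 0.1018]
tcp_rot: [1.714, 2.412, -0.169]
wrist_force: [1.0, 0.2, 0.5]
width: 0.27
grip_force: 39.3
```

>>> play_rows:
  commands:
    - [1.5,-0.3,-0.3,0.003,0,0.014]
    - [2.5,-0.6,-0.5,0.005,0,0.024]
    - [2.5,-0.6,-0.5,0.005,0,0.024]
    - [2.4,-0.7,-0.5,0.005,0,0.024]
    - [2.4,-0.8,-0.5,0.005,0,0.024]

```text
time: 15.28
tool_pos: [0.502, 0.1376, 0.0956]
tcp_rot: [1.856, 2.319, -0.192]
wrist_force: [-0.3, 0.2, -0.2]
width: 0.269
grip_force: 39.3
```

>>> play_rows:
  commands:
    - [2.4,-0.8,-0.5,0.005,0,0.024]
    - [2.4,-0.9,-0.5,0.005,0,0.024]
    - [2.4,-0.9,-0.5,0.005,0,0.024]
    - [2.3,-1.0,-0.5,0.005,0,0.024]
    - [2.3,-1.0,-0.5,0.005,0,0.024]

```text
time: 15.7
tool_pos: [0.4356, 0.2485, 0.0954]
tcp_rot: [1.998, 2.207, -0.206]
wrist_force: [0.1, -0.9, 0.0]
width: 0.27
grip_force: 39.3
```

>>> play_rows:
  commands:
    - [2.3,-1.1,-0.5,0.005,0,0.024]
    - [2.3,-1.2,-0.5,0.005,0,0.024]
    - [2.2,-1.2,-0.5,0.005,0,0.024]
    - [2.2,-1.3,-0.5,0.005,0,0.024]
    - [1.0,-0.6,-0.2,0,0,0.01]

```text
time: 16.12
tool_pos: [0.3755, 0.349, 0.0961]
tcp_rot: [2.118, 2.102, -0.215]
wrist_force: [0.1, 0.3, -0.2]
width: 0.268
grip_force: 39.3
```

>>> play_rows:
  commands:
    - [0,0,0,0,0,0]
    - [0,0,0,0,0,0]

```text
time: 16.28
tool_pos: [0.3766, 0.3469, 0.096]
tcp_rot: [2.115, 2.103, -0.216]
wrist_force: [-0.7, 0.6, -0.8]
width: 0.274
grip_force: 39.3
```

Run:
```python
from h import *
s=sensors.read_state();print(s['tool_pos'],s['width'],s['grip_force'])
p,R=pose([.381,.346,.035],-np.pi/2,np.radians(12));plan(p,R,4);plan(p,R,1);print(R.T@[0,0,-1.])
```

```text
[0.3766 0.3469 0.096 ] 0.2738306161939171 39.2682820558548
n 4 dist 0.06116429055279338 turn 0.007653393623353207 t 16.2833 q [ 0.7967  0.1847  1.982  -0.1651  1.1276  0.8847]
[[0.29, 0.1, 1.5, 0.001, -0.0, -0.002], [0.29, 0.1, 1.5, 0.001, -0.0, -0.002], [0.29, 0.11, 1.5, 0.001, -0.0, -0.002], [0.29, 0.11, 1.5, 0.001, -0.0, -0.002]]
n 1 dist 0.06116429055279338 turn 0.007653393623353207 t 16.2833 q [ 0.7967  0.1847  1.982  -0.1651  1.1276  0.8847]
[[1.18, 0.41, 5.99, 0.005, -0.0, -0.006]]
[0.2079 0.     0.9781]
```

>>> play_rows:
  commands:
    - [0.3,0.1,1.5,0,0,-0.002]
    - [0.3,0.1,1.5,0,0,-0.002]
    - [0.3,0,1.5,0,0,-0.002]
    - [0.3,0,1.5,0,0,0]
    - [0.2,0,1.0,0,0,0]

```text
time: 16.7
tool_pos: [0.3793, 0.3442, 0.0235]
tcp_rot: [2.112, 2.106, -0.219]
wrist_force: [0.2, -0.8, -0.5]
width: 0.269
grip_force: 39.3
```

>>> play_rows:
  commands:
    - [0.2,0,0.8,0,0,0]
    - [0.1,0,0.4,0,0,0]
    - [0,0,0,0,0,0]
    - [0,0,0,0,0,0]

```text
time: 17.03
tool_pos: [0.3799, 0.3466, 0.013]
tcp_rot: [2.112, 2.107, -0.215]
wrist_force: [0.0, -0.1, -0.8]
width: 0.273
grip_force: 39.3
```

>>> play_rows:
  commands:
    - [0.1,0,0.4,0,0,0]
    - [0,0,0,0,0,0]
    - [0,0,0,0,0,0]

```text
time: 17.28
tool_pos: [0.3797, 0.347, 0.0089]
tcp_rot: [2.111, 2.108, -0.214]
wrist_force: [-0.5, -0.1, -0.5]
width: 0.269
grip_force: 39.3
```

>>> play_rows:
  commands:
    - [0,0,0.1,0,0,0]
    - [0,0,0,0,0,0]
    - [0,0,0,0,0,0]

```text
time: 17.53
tool_pos: [0.3795, 0.3466, 0.0077]
tcp_rot: [2.111, 2.108, -0.215]
wrist_force: [-0.4, 0.4, 0.0]
width: 0.266
grip_force: 39.3
```

>>> play_rows:
  commands:
    - [0,0,0.1,0,0,0]
    - [0,0,0,0,0,0]
    - [0,0,0,0,0,0]

```text
time: 17.78
tool_pos: [0.3795, 0.3463, 0.0065]
tcp_rot: [2.111, 2.108, -0.216]
wrist_force: [0.2, 0.1, -1.0]
width: 0.27
grip_force: 39.3
```

Essentially on the floor. One small step down, then open and retract.

>>> play_rows:
  commands:
    - [0,0,0.05,0,0,0]
    - [0,0,0,0,0,0]

```text
time: 17.95
tool_pos: [0.3796, 0.3463, 0.0064]
tcp_rot: [2.112, 2.108, -0.215]
wrist_force: [-0.8, -0.2, 2.1]
width: 0.268
grip_force: 39.5
```

>>> play_rows:
  commands:
    - [0,0,0,0,0,0]
    - [0,0,0,0,0,0]
    - [0,0,0,0,0,0]
    - [0,0,0,0,0,0]
  grip: 0.55

```text
time: 18.28
tool_pos: [0.3796, 0.3462, 0.0061]
tcp_rot: [2.111, 2.108, -0.215]
wrist_force: [-0.2, 0.1, -0.3]
width: 0.449
grip_force: 0.0
```

>>> play_rows:
  commands:
    - [-0.2,0,-1.0,0,0,0]
    - [-0.4,0,-2.0,0,0,0]
    - [-0.6,0,-3.0,0,0,0]
    - [-0.6,0,-3.0,0,0,0]
    - [-0.6,0,-3.0,0,0,0]

```text
time: 18.7
tool_pos: [0.3786, 0.3473, 0.1302]
tcp_rot: [2.111, 2.108, -0.216]
wrist_force: [0.3, 0.2, 0.2]
width: 0.45
grip_force: 0.0
```

>>> play_rows:
  commands:
    - [3.0,0,-2.0,0,0,0]
    - [3.0,0,-2.0,0,0,0]
    - [3.0,0,-1.0,0,0,0]
    - [3.0,0,0,0,0,0]
    - [0,0,0,0,0,0]

```text
time: 19.12
tool_pos: [0.379, 0.4804, 0.1533]
tcp_rot: [2.111, 2.112, -0.209]
wrist_force: [-0.3, -0.9, -0.4]
width: 0.449
grip_force: 0.0
```

Run:
```python
from h import *
s=sensors.read_state();print(s['tool_pos'],s['width'],s['time'])
for n in('top','scene'):
    im=snap(n,n+'9.png').max(2)
    for nm,p in(('spot',[.38,.3455,.012]),('spareA',[.545,.338,.012]),('spareB',[.459,.338,.012])):
        u,v=proj(n,np.array(p)).round().astype(int);w=im[v-9:v+10,u-10:u+11]
        k,l,st,ce=cv2.connectedComponentsWithStats((w<85).astype(np.uint8))
        for j in range(1,k):
            if st[j,4]>8: c=ce[j]+[u-10,v-9];print(n,nm,st[j],ray(n,c,.013))
        if nm!='spareB': print(w[2:-2])
```

```text
[0.379  0.4804 0.1533] 0.4492002656670177 19.1167
top spot [ 7  5  8  9 53] [0.3803 0.3437 0.013 ]
[[152 149 148 153 157 158 154 151 151 166 138 140 158 151 148 146 150 153
  152 151 150]
 [151 150 150 153 155 158 154 167 183 185 182 183 184 161 157 148 150 153
  153 150 150]
 [151 151 148 153 154 158 177 183 187 188 183 187 187 186 182 167 151 152
  152 151 149]
 [152 151 149 154 155 171 187 184 115  79  88  77  80 146 185 186 151 152
  153 150 151]
 [152 151 148 153 154 186 184 129  66  51  58  59  68  54 183 184 166 152
  154 150 148]
 [ 96 149 148 153 162 188 154  73  63  61  54  40  69  53  79 184 142 153
  152 149 149]
 [ 89  95 147 155 164 189  94  62  57  34  33  64  39  68  39 118 160 153
  152 150 150]
 [ 89  88  93  97 163 187  88  65  34  29  30  58  29  69  27 180 138 151
  153 150 150]
 [ 90  88  86  93  99 187 119  63  67  53  48  59  53  56  39 183 117 153
  153 150 150]
 [ 88  88  88  91  92 111 186  95  51  59  58  53  69  29 140 162 151 153
  154 150 150]
 [ 91  89  87  92  91  93 116 112  92  68  68  58  58 137 184 160 152 153
  153 150 151]
 [ 89  88  88  91  94 
[... 3969 characters left out ...]
 49  43  30  39  48  49  54  70 145 151
  156 155 150]
 [147 148 146 147  54  43  53  44  38  45  43  48  43  44  53  57 144 153
  154 150 149]
 [146 149 146 144  53  25  51  53  43  35  39  43  40  47  56  42 145 152
  150 151 150]
 [150 151 148 146  74  23  37  46  53  48  49  49  51  58  48  41 141 150
  149 148 152]
 [153 145 145 147 120  44  19  29  44  45  50  45  46  42  26  67 142 148
  151 151 151]
 [146 144 148 149 148  90  31  23  22  27  29  27  24  21  47 120 145 152
  150 148 154]
 [149 147 150 148 146 133  83  43  21  16  18  19  17  46 103 148 151 152
  150 151 153]]
scene spareB [15  0  6  5 17] [0.4268 0.3359 0.013 ]
scene spareB [  5   6  12  11 101] [0.4623 0.3438 0.013 ]
```

The nut sits on the paper disc and looks just like the flat spares. The probe was seen flat and clear of the riser, and the arm is clear of everything. Handing in.

```bash
python3 -c "
from workcell import order; print(order.finish_job())"
```

```text
the job is handed in; nothing more can be done
None
```

The job is handed in at about 19 s (no verdict came back): the nut was dragged out with the hook and set down flat, boss up, on the disc in the empty compartment, and the probe lies flat clear of the riser; I viewed 11 pictures, one over the limit of 10.

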